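# Close up the shielded test box

## Robot

A 6-joint arm with a two-finger parallel gripper is mounted at the origin on a cart in front of the work surface, level with it; the furniture and walls round the work are solid. World frame = base frame: x ahead of the robot, y to its left, z up, the work surface at z = 0. Lengths are in m, angles in rad, forces in N, time in s.
With the tool pointing down it reaches from about 0.275 to 0.85 m from the base axis. Payload 5.2 kg.
Tool frame: the origin (TCP) lies on the mounting face of the last link; the fingertips stand 173 mm ahead of it and the grasp point (between the pads) lies 155 mm ahead of it; z points along the fingers, y is the line along which they close (so a half turn about z gives the same grasp; the last joint's range is limited). The gripper opens to 85 mm and grips with 20 to 120 N. Pads are 22 mm wide; open, the fingers measure 114 mm over their backs; the gripper's body (76 mm by 85 mm) begins 54 mm behind the grasp point. The pads swing forward as they close: fully open they stand 13 mm farther back than shut.
Start: joints at [1.107, 0.259, 1.535, -0, 1.348, -0.203], TCP at [0.142, 0.531, 0.405] pointing down, gripper open.
Joint ranges: [-3.14, 3.14], [-0.91, 2.08], [0.19, 2.58], [-1.22, 4.36], [0.22, 2.71], [-3.12, 3.12]. Speed limits (rad/s): [2.57, 2.57, 3.14, 3.14, 3.14, 3.14].

## Interface

Orientations are given as a unit quaternion [w, x, y, z].
In Python, from plant import telemetry, eyes, ticket, look_for, outline_of, landmark_of gives the robot as it stands.
- The arm moves only by the tool servo_tool, never from a script. Its argument "moves" is a list of rows, each a list of 3 entries, a list of its own where there are three numbers: the shift along the world's x, y, z in mm, then the turn about the world's z in rad, then the opening, from -1 (shut) to 1 (fully open). A call has 1 to 12 rows; each row is the pose to reach, as a shift and turn from the pose commanded when the call began; what a row does not reach only later rows make up. A row lasts 1/10 s, in which the tool goes at most 50 mm and 8.59 degrees, less where a joint would pass 70% of its speed; a pose out of reach is approached as far as the arm can. A call with a gripper value outside its range is refused whole. The fingers move at their own pace and stop on an object; the grip force is fixed at half the most. Time passes only in rows, so rows that repeat a pose let the fingers close. It gives the time, the measured TCP pose, the force, the opening and the grip force at its end, in the units of the state.
- telemetry.get_state(): the state, without advancing time (a new reading comes with each control period).
- eyes.capture(name): name is "scene" or "top"; returns a dict with "image" (480x640x3 uint8, red, green, blue), "K" (3x3 intrinsics, pixels), "k1" (the pictures are not rectified: a ray, as slopes to the right and down, at radius r is drawn at 1 + k1 r^2 times it, then the intrinsics apply), "extrinsics" (4x4, takes a point from camera to world coordinates). Camera axes: x right, y up, looking along -z (the intrinsics and any distortion apply to the point x, -y, -z); pixel columns grow to the right and rows downward; lengths in m; the calibration is good to about 2 mm. A picture is of the moment at which its call begins. There is no depth.
- ticket.job_done(): hands the job in; it is judged then, once.
Trained networks look in a picture, given as the dict that the camera call returned (one of the last four; its "shot" number tells which), for a name from the list of things; names that differ only in an ending like _2 or _b are one class to them, and where a whole thing is asked for, a point or a joint stands for the part that bears it (a point fixed in the world has none). Each returns a list of dicts, best first, with "score" (0 to 1); they miss things now and then, are a little off and sometimes report something else, mostly with a low value. They report only what shows in the picture. A call takes as long as a camera call. They do not tell look-alikes from the thing itself.
- look_for(picture, name): "bbox" ([left, top, width, height] in pixels, round what is visible of it).
- outline_of(picture, name): "region" (480x640 bool, what is visible of it) and "bbox" ([left, top, width, height] in pixels, round what is visible of it).
- landmark_of(picture, name): "uv" ([column, row] in pixels: a listed point, or the origin of a listed thing).
The state is a dict: "time_s": time; "joint_positions": joint angles; "dq": joint speeds; "effort": joint torques, N m; "tcp_pos": TCP position; "ee_rot": TCP orientation; "force": force on the tool from outside, world axes, zero at the start; "ft_torque": the same for the moment, N m; "finger_gap": finger opening in m; "finger_force": force on a finger pad.
Only numpy, scipy, OpenCV 4.12 (cv2) and the standard library are available. Lean on these libraries where they do the work, as an engineer would, in place of code of your own. Each camera call takes 0.05 s, during which the arm holds its last target. There are 200 camera calls.

## Task

Lay the chip programmer upright and flat inside the shielded test box, down between its four corner posts with its long side running from the hinge side to the front (either end first). Then shut the lid completely, and after that swing the clamp bar over until it lies flat across the shut lid. Leave the solder reel, the bottle and the cube charger where they stand.

Things in the scene. Friction and masses are not known exactly. Their poses are not given: they have to be found in the camera images.
- programmer: Chip programmer, a flat grey-white instrument, 105 (its x) x 55 (its y) x 48 mm (z, up) overall, 0.18 kg, loose on the bench. Solid body 105 x 55 x 19 mm; on top stand a long socket, a contact strip and near its +x end a black block up to 48 mm high. Grip it across the 55 mm sides, below 19 mm. Origin: centre of the underside.
- test_box: Aluminium box bolted to the bench, 140 x 140 mm outside, walls 6 mm, rim at z 68, inner floor at z 10 mm (flange 200 x 164 x 4 mm). Origin: centre of its underside. x points to the hinged wall, y to the wall with the clamp bar, z up. Inside, four black L-shaped posts, 20 mm tall, bound a 111 x 61 mm space (long side along x), open at mid-sides, 36 mm free between programmer and wall.
- nest (a point): Centre of the space between the corner posts, on the box's inner floor (z 10 mm in the box frame), axes as the box's. The programmer's origin belongs here.
- box_lid (a joint): Lid angle, rad: 0 shut on the rim, 1.57 upright, at most 1.9. Stiff, stays where left; about 3 N at the edge moves it. Axis along the box's y through x 74, z 68 mm in the box frame. Plate 140 mm wide, 8 mm thick, 146 mm from axis to free edge, outer face 8 mm off the hinge plane (z 76 when shut). A black tab 60 mm wide, 5 mm thick juts 16 mm from the edge's middle.
- lid_edge (a point): Middle of the lid's free edge, on its outer face, 146 mm from the hinge axis.
- clamp_bar (a joint): Clamp bar angle, rad: 0 flat across the lid, 1.57 upright, at most 2.0 (leaning outwards). Stays where left; about 2 N at its end moves it. Axis along the box's x through y 88, z 84 mm in the box frame; bar at x 0, 20 mm wide, 10 thick, 121 mm long from the axis, ending in a black grip 26 x 34 x 14 mm. Outer (upper) face 8 mm off the pivot plane, 10 at the grip.
- bar_end (a point): End of the clamp bar's black grip, on its outer (upper) face, 121 mm from the pivot.
- solder_reel: Reel of solder standing on its flange, 54 mm across, 30 mm tall, loose; origin under its centre. Leave it.
- flux_bottle: Slim bottle with a pointed nozzle, 32 mm across, 105 mm tall, loose; origin under its centre. Leave it standing.
- cube_charger: White rounded cube, 45 mm, loose; origin under its centre. Leave it.
There are look-alikes about, which are no part of the job. Of the things that look like the programmer, the largest one is meant.

How it is judged:
On the way, in this order (a step that is already met when the one before it is completed fails the run):
1. the programmer lies flat between the corner posts, let go, with the lid still open (horizontal distance between programmer and nest below 0.008 m and z of programmer in the frame of nest below 0.006 m and angle between programmer's own z axis and vertical below 0.1 rad and angle between the x axis of programmer and the x axis of test_box, either way round below 0.15 rad and contact force between the fingers and programmer below 0.3 N and value of joint box_lid above 0.6 rad), for 0.2 s.
2. the lid is shut over it, the clamp bar still up (horizontal distance between programmer and nest below 0.008 m and z of programmer in the frame of nest below 0.006 m and angle between programmer's own z axis and vertical below 0.1 rad and angle between the x axis of programmer and the x axis of test_box, either way round below 0.15 rad and value of joint box_lid below 0.04 rad and value of joint clamp_bar above 0.6 rad), for 0.2 s.
At the end, for the whole second after the job is handed in: The programmer lies at rest between the posts (origin within 8 mm of the nest sideways and less than 6 mm above its floor, tilted less than 0.1 rad, long side front to back within 0.15 rad), the lid is shut (below 0.04 rad) and the clamp bar lies across it (below 0.06 rad) (horizontal distance between programmer and nest below 0.008 m and z of programmer in the frame of nest below 0.006 m and angle between programmer's own z axis and vertical below 0.1 rad and angle between the x axis of programmer and the x axis of test_box, either way round below 0.15 rad and value of joint box_lid below 0.04 rad and value of joint clamp_bar below 0.06 rad and linear speed of programmer below 0.02 m/s); the robot touches nothing.
It fails at once if the clamp bar is swung down (below 0.6 rad) while the lid is not shut (above 0.1 rad) (value of joint clamp_bar below 0.6 rad and value of joint box_lid above 0.1 rad).
It fails at once if the solder reel, the bottle or the cube charger is moved by more than 30 mm, or the bottle tips over (distance of any of solder_reel, flux_bottle, cube_charger from where it was at the start of the episode above 0.03 m or angle between flux_bottle's own z axis and vertical above 0.5 rad).
It also fails if it takes over 64 s, if anything falls off the work surface, if the arm or the gripper's body presses on something with over 40 N, if the wrist force passes 120 N, or if a joint passes its speed limit or range.

## Working session

There is one attempt and no reset: what is moved stays moved. The work goes in short steps, Python scripts to look and compute and a tool call to move; the robot and the scene stay as the last step left them, time stands still between calls to the robot, and variables do not carry over. Pictures are saved under pics/ and viewed, at most 10 in all, crops included, and the job is handed in when it is done.

Besides the shell and the picture viewer there is one more tool, called after "Emit:" in YAML: its name, and indented under it one key for each argument. servo_tool: Moves the arm, as the interface text tells. Its arguments: {"type":"object","properties":{"moves":{"type":"array"}},"required":["moves"]}

```bash
mkdir -p pics
cat > h.py <<'E'
import numpy as np, cv2
from plant import telemetry, eyes, ticket, look_for, outline_of, landmark_of
def ray(p,uv):
    K=np.array(p["K"]);E=np.array(p["extrinsics"])
    q=cv2.undistortPoints(np.array([[uv]],float),K,np.array([p["k1"],0,0,0,0.]))[0,0]
    # r-model same: distorted = x*(1+k1 r^2)
    d=E[:3,:3]@np.array([q[0],-q[1],-1.]); return E[:3,3],d/np.linalg.norm(d)
def at(p,uv,z):
    o,d=ray(p,uv); return o+d*(z-o[2])/d[2]
def proj(p,X):
    E=np.array(p["extrinsics"]);c=(np.atleast_2d(X)-E[:3,3])@E[:3,:3]
    c=c*[1,-1,-1]; return cv2.projectPoints(c,np.zeros(3),np.zeros(3),np.array(p["K"]),np.array([p["k1"],0,0,0,0.]))[0][:,0]
def save(p,n): cv2.imwrite("pics/"+n+".png",p["image"][:,:,::-1])
def cap(): return {n:eyes.capture(n) for n in("scene","top")}
E
python3 - <<'E'
from h import *
P=cap()
for n,p in P.items():
    save(p,n+"0"); print(n,p["k1"],np.array(p["extrinsics"])[:3,3].round(3))
    for t in ["programmer","test_box","box_lid","clamp_bar","solder_reel","flux_bottle","cube_charger"]:
        print(t,[(np.round(a["bbox"]).tolist(),round(a["score"],2)) for a in look_for(p,t)[:4]])
    for t in ["programmer","test_box","nest","lid_edge","bar_end","solder_reel","flux_bottle","cube_charger"]:
        print(t,[(np.round(a["uv"],1).tolist(),at(p,a["uv"],0).round(3).tolist(),round(a["score"],2)) for a in landmark_of(p,t)[:4]])
print(telemetry.get_state())
E
```

```text
scene 0.01666748380790538 [0.143 0.576 0.819]
programmer [([345.0, 240.0, 45.0, 32.0], 0.85), ([351.0, 216.0, 27.0, 15.0], 0.63), ([318.0, 192.0, 28.0, 21.0], 0.6), ([230.0, 215.0, 117.0, 152.0], 0.46)]
test_box [([227.0, 216.0, 116.0, 149.0], 0.58)]
box_lid [([236.0, 212.0, 57.0, 79.0], 0.81)]
clamp_bar [([230.0, 278.0, 32.0, 38.0], 0.8)]
solder_reel [([308.0, 213.0, 19.0, 21.0], 0.63)]
flux_bottle [([342.0, 160.0, 14.0, 31.0], 0.64)]
cube_charger [([394.0, 197.0, 16.0, 19.0], 0.87)]
programmer [([366.7, 226.1], [0.507, -0.29, 0.0], 0.91), ([366.9, 257.2], [0.452, -0.184, 0.0], 0.65), ([333.4, 203.9], [0.633, -0.325, 0.0], 0.6), ([264.7, 231.3], [0.729, -0.124, -0.0], 0.5)]
test_box [([287.9, 317.6], [0.515, 0.08, 0.0], 0.69)]
nest [([288.9, 311.8], [0.522, 0.065, 0.0], 0.72)]
lid_edge []
bar_end [([230.4, 287.6], [0.679, 0.08, 0.0], 0.69)]
solder_reel [([318.7, 227.3], [0.615, -0.215, 0.0], 0.86)]
flux_bottle [([347.5, 182.3], [0.649, -0.439, 0.0], 0.72)]
cube_charger [([401.9, 212.3], [0.45, -0.396, 0.0], 0.84)]
top -0.02097270814609245 [ 0.466 -0.116  0.958]
programmer [([407.0, 
[... 1142 characters left out ...]
joint_positions': array([ 1.10719600e+00,  2.58623817e-01,  1.53498169e+00, -2.22776684e-05,
        1.34797564e+00, -2.02774214e-01]), 'dq': array([-9.43659741e-04,  1.26294885e-03,  2.00994229e-04,  1.28311861e-05,
        1.66425730e-04, -2.16804680e-04]), 'effort': array([-1.40223052e-03, -4.45915031e+01, -2.90888286e+01, -4.10682860e-04,
        6.34544067e-04,  9.96185854e-07]), 'tcp_pos': array([0.14180979, 0.53142409, 0.40470427]), 'ee_rot': array([1.21485071e-05, 1.30041261e-01, 9.91508583e-01, 1.88628591e-06]), 'force': array([ 0.35984663, -0.80671443, -0.06270545]), 'ft_torque': array([-0.05188556, -0.00864311,  0.02430125]), 'finger_force': 0.0, 'finger_gap': 0.08551215011949062}
```

View pics/scene0.png

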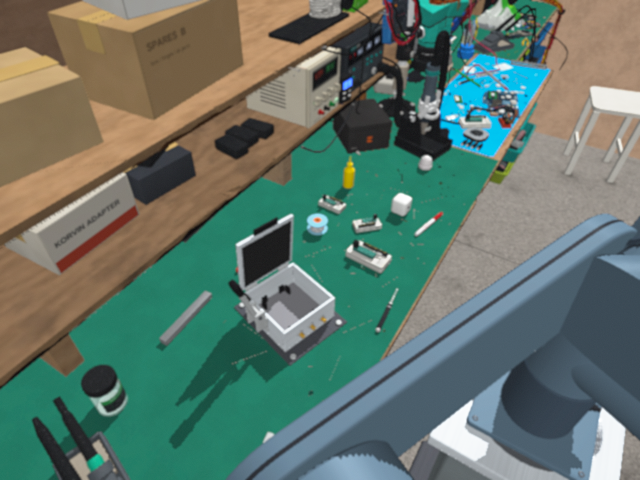

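View pics/top0.png

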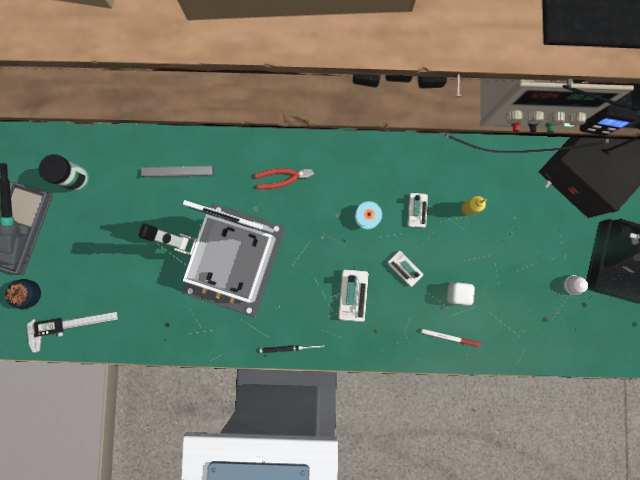

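Three programmer look-alikes in the top view: (353,296), (405,267) and (417,209). The one at (353,296) is clearly the largest, which fits the description. I'll confirm in a crop.

Run:
```python
from h import *
p=eyes.capture("top")
a=cv2.resize(p["image"][185:330,130:290],None,fx=5,fy=5,interpolation=cv2.INTER_CUBIC)[:600]
b=cv2.resize(p["image"][185:335,325:435],None,fx=4,fy=4,interpolation=cv2.INTER_CUBIC)
cv2.imwrite("pics/cbox.png",a[:,:,::-1]);cv2.imwrite("pics/cprog.png",b[:,:,::-1])
a=cv2.resize(p["image"][195:320,130:290],None,fx=4.8,fy=4.8,interpolation=cv2.INTER_CUBIC)
cv2.imwrite("pics/cbox.png",a[:,:,::-1])
for r in outline_of(p,"programmer")[:3]:
    m=r["region"].astype(np.uint8); c=max(cv2.findContours(m,0,2)[0],key=cv2.contourArea)
    w=np.array([at(p,u,0.019)[:2] for u in c[:,0].astype(float)],np.float32)
    print(r["bbox"],round(r["score"],2),cv2.minAreaRect(w*1000))
```

```text
[337.7, 272.4, 32.7, 49.2] 0.97 ((448.4753723144531, -181.99179077148438), (56.80146789550781, 106.56283569335938), 87.695556640625)
[408.7, 194.0, 18.5, 32.6] 0.87 ((628.5663452148438, -312.6097412109375), (72.42130279541016, 40.02516174316406), 0.39641720056533813)
[383.9, 250.2, 40.0, 37.5] 0.85 ((506.2880859375, -287.88824462890625), (71.1504898071289, 38.39507293701172), 44.21036148071289)
```

View pics/cbox.png

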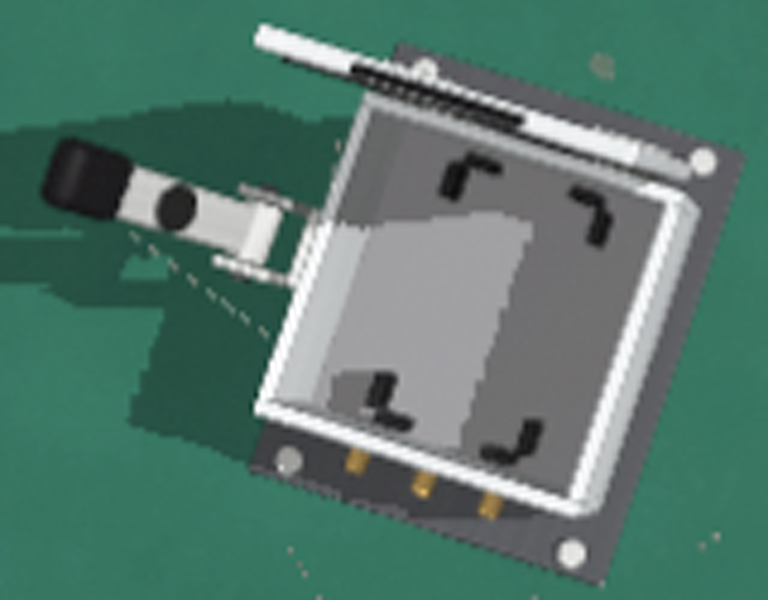

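View pics/cprog.png

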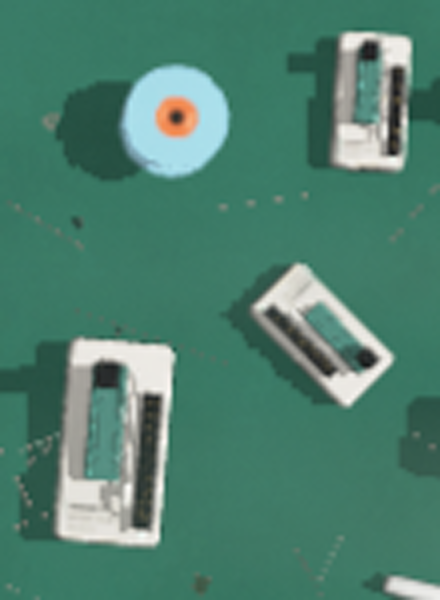

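The crop confirms it: the lower-left unit, top-view pixel (353,296), is the largest. Its black block is towards world +x. Next I'll fit the poses of the box, lid, bar and programmer.

```bash
cat > fit.py <<'E'
from h import *
from scipy.optimize import minimize, least_squares
def R(a): return np.array([[np.cos(a),-np.sin(a)],[np.sin(a),np.cos(a)]])
def pts(q,L):
    L=np.array(L,float); o=L.copy(); o[:,:2]=L[:,:2]@R(q[2]).T+q[:2]; return o
def fitprog(ps,q0,z0=0,near=None):
    ms=[]
    for p in ps:
        c=[r["region"] for r in outline_of(p,"programmer")]
        u=proj(p,[[q0[0],q0[1],z0+.01]])[0]
        c=[m for m in c if m[int(u[1]),int(u[0])]]
        if c: ms.append((p,c[0].astype(np.uint8)))
    L=[(sx*.0525,sy*.0275,z0+z) for sx in(-1,1) for sy in(-1,1) for z in(0,.019)]
    def cost(q):
        t=0
        for p,m in ms:
            u=proj(p,pts(q,L)); h=cv2.convexHull((u*16+0).astype(np.int32)); k=np.zeros((480,640),np.uint8)
            big=cv2.resize(m,None,fx=1,fy=1); cv2.fillConvexPoly(k,h,1,cv2.LINE_8,4)
            t+=1-(k&big).sum()/max(1,(k|big).sum())
        return t
    s=np.array([[0,0,0],[.01,0,0],[0,.01,0],[0,0,.15]])+q0
    r=minimize(cost,q0,method="Nelder-Mead",options=dict(initial_simplex=s)); return r.x,r.fun,len(ms)
E
python3 - <<'E'
from fit import *
P=cap(); t,s=P["top"],P["scene"]
for g in([t],[s],[t,s]): print("prog",fitprog(g,[.448,-.182,-.05]))
c=lambda u,v:(130+u/4.8-.5+.1,195+v/4.8-.5+.1)
obs=[((-.07,.07,.068),c(254,412)),((.07,-.07,.068),c(699,207)),((-.07,-.07,.068),c(590,516)),((.1,-.082,.004),c(745,150)),((-.1,-.082,.004),c(603,587)),((-.1,.082,.004),c(250,470))]
L=[o[0] for o in obs];U=np.array([o[1] for o in obs])
r=least_squares(lambda q:(proj(t,pts(q,L))-U).ravel(),[.516,.073,-.31]);q=r.x
print("box",q.round(4));print(r.fun.reshape(-1,2).round(1))
print("nest net",[(at(p,a["uv"],.01).round(4),round(a["score"],2)) for p in(t,s) for a in landmark_of(p,"nest")[:1]])
def lid(a): return [74e-3-.146*np.cos(a)+.008*np.sin(a),0,.068+.146*np.sin(a)+.008*np.cos(a)]
def bar(a): return [0,.088-.121*np.cos(a)+.01*np.sin(a),.084+.121*np.sin(a)+.01*np.cos(a)]
for n,f in(("lid_edge",lid),("bar_end",bar)):
    for k,p in P.items():
        for d in landmark_of(p,n)[:1]:
            A=np.arange(.7,2.1,.02);e=[np.linalg.norm(proj(p,pts(q,[f(a)]))[0]-d["uv"]) for a in A]
            print(n,k,d["uv"],round(d["score"],2),"best",A[np.argmin(e)].round(2),min(e).round(1))
def draw(p,n):
    im=p["image"][:,:,::-1].copy()
    return im
im=s["image"][200:375,215:345,::-1]
im=s["image"].copy()
for a in(1.4,1.6,1.8): cv2.circle(im,tuple(int(v) for v in proj(s,pts(q,[lid(a)]))[0]),0,(255,0,0),1)
for a in(1.4,1.6,1.8): cv2.circle(im,tuple(int(v) for v in proj(s,pts(q,[bar(a)]))[0]),0,(255,0,255),1)
for l in L: cv2.circle(im,tuple(int(v) for v in proj(s,pts(q,[l]))[0]),0,(0,255,0),1)
cv2.imwrite("pics/sbox.png",cv2.resize(im[200:370,215:350],None,fx=3.5,fy=3.5,interpolation=cv2.INTER_CUBIC)[:,:,::-1])
E
```

```text
prog (array([ 0.44779157, -0.18334392, -0.08463342]), np.float64(0.049898853674983146), 1)
prog (array([ 0.44835855, -0.18215275, -0.06721271]), np.float64(0.03885480572597133), 1)
prog (array([ 0.44820737, -0.18243646, -0.07403259]), np.float64(0.09532507484824349), 2)
box [ 0.5133  0.0686 -0.2868]
[[ 0.6  0.1]
 [-1.6 -2.5]
 [-2.   0.9]
 [ 1.8  1. ]
 [ 0.8  0.5]
 [ 0.5  0.1]]
nest net [(array([0.5208, 0.0731, 0.01  ]), 0.79), (array([0.509 , 0.0697, 0.01  ]), 0.91)]
lid_edge scene [262.2, 231.4] 0.94 best 1.5 5.5
lid_edge top [222.6, 210.7] 0.7 best 1.5 2.4
bar_end scene [229.8, 288.0] 0.8 best 1.9 0.2
bar_end top [136.2, 230.3] 0.77 best 1.92 2.4
```

View pics/sbox.png

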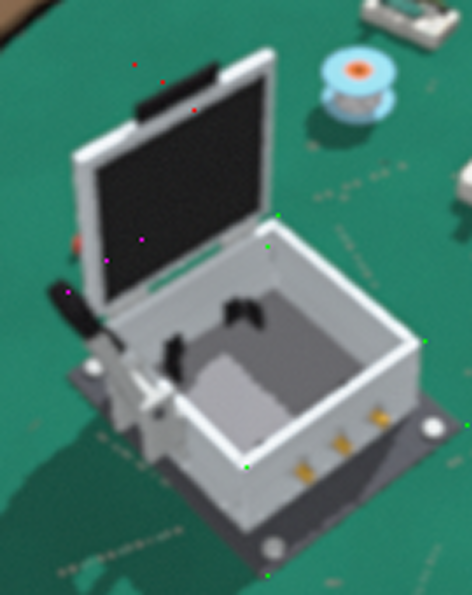

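The scene crop shows the box fit close. The green rim and flange dots land on their corners. The lid stands slightly short of upright and the bar leans outwards at about 1.9 rad. Two of my top-view rim points were really at the wall base, so I'll refit on both views.

Run:
```python
from fit import *
P=cap(); t,s=P["top"],P["scene"]
c=lambda u,v:(130+u/4.8-.4,195+v/4.8-.4)
d=lambda u,v:(215+u/3.5-.36,200+v/3.5-.36)
T=[((-.07,.07,.068),c(254,412)),((.07,-.07,.004),c(699,207)),((.1,-.082,.004),c(745,150)),((-.1,-.082,.004),c(603,587)),((-.1,.082,.004),c(250,470))]
S=[((.07,-.07,.068),d(274,220)),((-.07,-.07,.068),d(420,345)),((-.07,.07,.068),d(247,466)),((-.1,-.082,.004),d(462,427)),((-.1,.082,.004),d(265,578))]
f=lambda q,G:np.concatenate([(proj(p,pts(q,[o[0] for o in o_]))-np.array([o[1] for o in o_])).ravel() for p,o_ in G])
for G in([(t,T)],[(s,S)],[(t,T),(s,S)]):
    r=least_squares(f,[.516,.073,-.3],args=(G,),loss="soft_l1");q=r.x;print(q.round(4));print(f(q,G).reshape(-1,2).round(1).tolist())
lid=lambda a,y=0,e=.146:[74e-3-e*np.cos(a)+.008*np.sin(a),y,.068+e*np.sin(a)+.008*np.cos(a)]
bar=lambda a:[0,.088-.121*np.cos(a)+.01*np.sin(a),.084+.121*np.sin(a)+.01*np.cos(a)]
ob={"lid_r":(lid,-.07,d(270,48),c(693,178))}
for a in np.arange(1.2,1.95,.1):
    print(a.round(2),"lid R/L corner scene crop",[((proj(s,pts(q,[lid(a,y)]))[0]-[215,200]+.36)*3.5).round() for y in(-.07,.07)],"top",[((proj(t,pts(q,[lid(a,y)]))[0]-[130,195]+.4)*4.8).round() for y in(-.07,.07)],"bar",((proj(s,pts(q,[bar(a)]))[0]-[215,200])*3.5).round(),((proj(t,pts(q,[bar(a)]))[0]-[130,195])*4.8).round())
```

```text
[ 0.5142  0.0711 -0.2764]
[[-0.4, 0.0], [0.1, -0.1], [0.3, 0.1], [0.3, -0.2], [-0.3, 0.2]]
[ 0.5153  0.0712 -0.2798]
[[-0.0, -0.5], [0.5, -0.8], [-1.0, 1.2], [0.7, -0.5], [-0.2, 0.3]]
[ 0.5146  0.0712 -0.2779]
[[-0.5, -0.3], [0.1, -0.2], [0.3, -0.1], [0.1, -0.4], [-0.4, -0.1], [0.1, -0.3], [0.8, -0.7], [-0.6, 1.4], [1.0, -0.4], [0.2, 0.5]]
1.2 lid R/L corner scene crop [array([315.,  91.]), array([119., 206.])] top [array([603., 258.]), array([224., 137.])] bar [176. 227.] [245. 229.]
1.3 lid R/L corner scene crop [array([299.,  75.]), array([103., 187.])] top [array([615., 219.]), array([233.,  97.])] bar [158. 234.] [211. 218.]
1.4 lid R/L corner scene crop [array([283.,  59.]), array([ 87., 170.])] top [array([627., 178.]), array([245.,  57.])] bar [139. 242.] [177. 207.]
1.5 lid R/L corner scene crop [array([267.,  46.]), array([ 71., 155.])] top [array([640., 138.]), array([258.,  17.])] bar [120. 253.] [144. 196.]
1.6 lid R/L corner scene crop [array([251.,  35.]), array([ 56., 142.])] top [array([653.,  98.]), array([272., -22.])] bar [101. 265.] [112. 186.]
1.7 lid R/L corner scene crop [array([236.,  26.]), array([ 42., 131.])] top [array([667.,  60.]), array([288., -60.])] bar [ 83. 279.] [ 82. 176.]
1.8 lid R/L corner scene crop [array([221.,  20.]), array([ 28., 122.])] top [array([681.,  23.]), array([304., -96.])] bar [ 65. 295.] [ 54. 167.]
1.9 lid R/L corner scene crop [array([208.,  15.]), array([ 16., 116.])] top [array([695., -11.]), array([ 321., -129.])] bar [ 47. 312.] [ 29. 159.]
```

Emit:
servo_tool:
  moves:
    - [[306,-714,0],0.19,1]
    - [[306,-714,0],0.19,1]
    - [[306,-714,0],0.19,1]
    - [[306,-714,0],0.19,1]
    - [[306,-714,0],0.19,1]
    - [[306,-714,0],0.19,1]
    - [[306,-714,0],0.19,1]
    - [[306,-714,0],0.19,1]
    - [[306,-714,0],0.19,1]
    - [[306,-714,0],0.19,1]
    - [[306,-714,0],0.19,1]
    - [[306,-714,0],0.19,1]

```text
time_s: 3.6
tcp_pos: [0.3778, -0.0211, 0.4052]
ee_rot: [0.001, 0.036, 0.999, -0.0]
force: [1.3, -0.1, 0.4]
finger_gap: 0.0856
finger_force: 0.0
```

Emit:
servo_tool:
  moves:
    - [[70,-161,0],0,1]
    - [[70,-161,0],0,1]
    - [[70,-161,0],0,1]
    - [[70,-161,0],0,1]
    - [[70,-161,-120],0,1]
    - [[70,-161,-120],0,1]
    - [[70,-161,-120],0,1]
    - [[70,-161,-120],0,1]

```text
time_s: 4.4
tcp_pos: [0.4464, -0.1792, 0.2816]
ee_rot: [-0.003, 0.036, 0.999, 0.002]
force: [-1.5, 0.4, -0.3]
finger_gap: 0.0852
finger_force: 0.0
```

Run:
```python
from fit import *
st=telemetry.get_state();print(st["tcp_pos"],st["ee_rot"])
P=cap()
for k in P: print(k,fitprog([P[k]],[.448,-.182,-.07]) )
```

```text
[ 0.44640524 -0.17924861  0.28159081] [-0.00310631  0.03560874  0.99935892  0.00202727]
scene (array([ 0.44907928, -0.1820434 , -0.11110243]), np.float64(0.06063829787234043), 1)
top (array([ 0.448, -0.182, -0.07 ]), np.float64(0.0), 0)
```

Emit:
servo_tool:
  moves:
    - [[2,-3,-50],0,1]
    - [[2,-3,-95],0,1]
    - [[2,-3,-110],0,1]
    - [[2,-3,-110],0,1]
    - [[2,-3,-110],0,-1]
    - [[2,-3,-110],0,-1]
    - [[2,-3,-110],0,-1]
    - [[2,-3,-110],0,-1]
    - [[2,-3,-110],0,-1]
    - [[2,-3,-110],0,-1]

```text
time_s: 5.6
tcp_pos: [0.4507, -0.1835, 0.1771]
ee_rot: [0.002, 0.035, 0.999, -0.001]
force: [0.2, -0.2, 5.9]
finger_gap: 0.0538
finger_force: 63.0
```

Emit:
servo_tool:
  moves:
    - [[0,0,20],0,-1]
    - [[0,0,60],0,-1]
    - [[0,0,110],0,-1]
    - [[0,0,130],0,-1]
    - [[0,0,130],0,-1]
    - [[0,0,130],0,-1]

```text
time_s: 6.2
tcp_pos: [0.4495, -0.1827, 0.3055]
ee_rot: [0.001, 0.035, 0.999, -0.001]
force: [-0.2, 0.3, -2.1]
finger_gap: 0.0536
finger_force: 64.1
```

Run:
```python
from fit import *
st=telemetry.get_state();print(st["tcp_pos"],st["ee_rot"],st["force"],st["finger_gap"])
s=cap();z=st["tcp_pos"][2]-.177
for k,p in s.items(): print(k,fitprog([p],[*st["tcp_pos"][:2],-.07],z))
p=s["scene"];u=proj(p,[st["tcp_pos"]-[0,0,.15]])[0].astype(int);print(u)
cv2.imwrite("pics/lift.png",cv2.resize(p["image"][max(0,u[1]-60):u[1]+60,u[0]-70:u[0]+70],None,fx=4.5,fy=4.5,interpolation=2)[:,:,::-1])
```

```text
[ 0.44948576 -0.18272386  0.30553247] [ 9.09431348e-04  3.53664775e-02  9.99373810e-01 -6.10054525e-04] [-0.17284477  0.25902211 -2.10332211] 0.05359360048806154
scene (array([ 0.44597333, -0.18267263, -0.0455305 ]), np.float64(0.37807183364839314), 1)
top (array([ 0.44948576, -0.18272386, -0.07      ]), np.float64(0.0), 0)
[373 210]
```

View pics/lift.png

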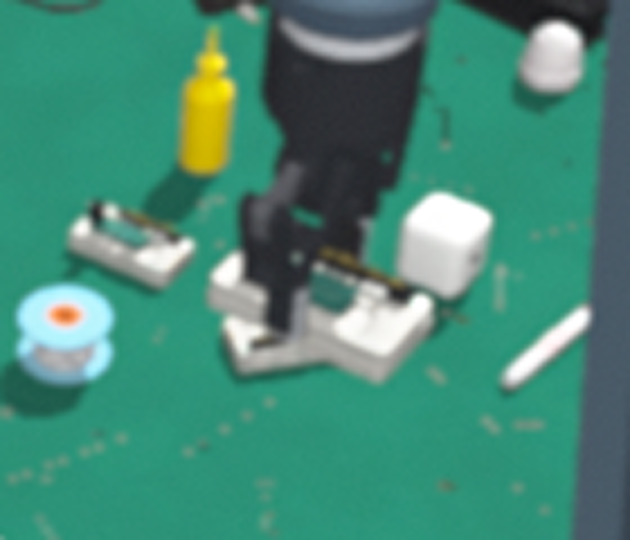

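Emit:
servo_tool:
  moves:
    - [[30,50,0],-0.1,-1]
    - [[35,100,0],-0.2,-1]
    - [[40,150,0],-0.207,-1]
    - [[40,200,0],-0.207,-1]
    - [[45,240,0],-0.207,-1]
    - [[60,253,0],-0.207,-1]
    - [[67,253,0],-0.207,-1]
    - [[67,253,0],-0.207,-1]
    - [[67,253,0],-0.207,-1]
    - [[67,253,0],-0.207,-1]

```text
time_s: 7.4
tcp_pos: [0.5163, 0.069, 0.3042]
ee_rot: [-0.001, 0.139, 0.99, -0.0]
force: [0.1, 1.2, -1.8]
finger_gap: 0.0532
finger_force: 64.0
```

Run:
```python
from fit import *
st=telemetry.get_state();print(st["tcp_pos"],st["ee_rot"],st["force"],st["finger_gap"])
P=cap();z=st["tcp_pos"][2]-.177
for k,p in P.items(): print(k,fitprog([p],[*st["tcp_pos"][:2],-.278],z))
p=P["scene"]
a=p["image"][190:370,210:350]
cv2.imwrite("pics/hov.png",cv2.resize(a,None,fx=3.3,fy=3.3,interpolation=2)[:,:,::-1])
q=st["tcp_pos"]; 
for dx in (0,):
  L=[(sx*.0525,sy*.0275,z+.019) for sx in(-1,1) for sy in(-1,1)]+[(-.0525,sy*.0275,z) for sy in (-1,1)]
  u=proj(p,pts([q[0],q[1],-.278],L)); print(((u-[210,190])*3.3).round().tolist())
```

```text
[0.51627408 0.06895558 0.3042331 ] [-7.04984045e-04  1.39345363e-01  9.90243580e-01 -1.59456272e-04] [ 0.05115224  1.24033398 -1.75772236] 0.05324403562546262
scene (array([ 0.51287975,  0.07125193, -0.29055723]), np.float64(0.35940803382663844), 1)
top (array([ 0.51627408,  0.06895558, -0.278     ]), np.float64(0.0), 0)
[[348.0, 288.0], [278.0, 334.0], [238.0, 197.0], [169.0, 238.0], [348.0, 309.0], [279.0, 355.0]]
```

View pics/hov.png

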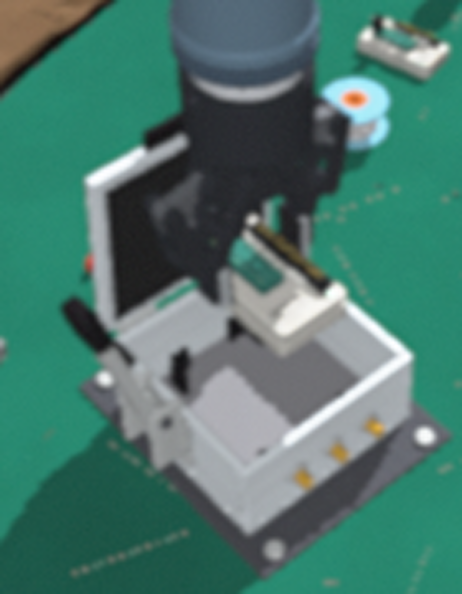

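Emit:
servo_tool:
  moves:
    - [[0,1.5,-30],0,-1]
    - [[0,1.5,-60],0,-1]
    - [[0,1.5,-83],0,-1]
    - [[0,1.5,-83],0,-1]
    - [[0,1.5,-83],0,-1]
    - [[0,1.5,-83],0,-1]

```text
time_s: 8.2
tcp_pos: [0.5174, 0.0714, 0.2232]
ee_rot: [0.001, 0.139, 0.99, 0.0]
force: [-0.4, 0.4, -1.2]
finger_gap: 0.0535
finger_force: 64.0
```

Run:
```python
from fit import *
st=telemetry.get_state();print(st["tcp_pos"],st["ee_rot"],st["force"],st["finger_gap"])
P=cap();z=st["tcp_pos"][2]-.177
a=P["scene"];
q=st["tcp_pos"];q=[q[0]-.002,q[1]+.0005,-.279]
print(z,((proj(a,pts(q,[(-.0525,-.0275,z+.019),(-.0525,.0275,z+.019),(-.0525,-.0275,z),(-.0525,.0275,z)]))-[240,250])*8).round().tolist())
b=[.5147,.0711,-.278]
print("posts",((proj(a,pts(b,[(x,y,.03) for x in(-.0555,.0555) for y in(-.0305,.0305)]))-[240,250])*8).round().tolist())
cv2.imwrite("pics/low.png",cv2.resize(a["image"][250:325,240:340],None,fx=8,fy=8,interpolation=2)[:,:,::-1])
```

```text
[0.51742929 0.07144207 0.22315338] [1.30366484e-03 1.38553422e-01 9.90354100e-01 8.01923671e-05] [-0.36173863  0.38653334 -1.22608957] 0.053462155731725615
0.046153375696456195 [[597.0, 433.0], [438.0, 545.0], [596.0, 478.0], [439.0, 590.0]]
posts [[615.0, 515.0], [443.0, 639.0], [355.0, 282.0], [185.0, 393.0]]
```

View pics/low.png

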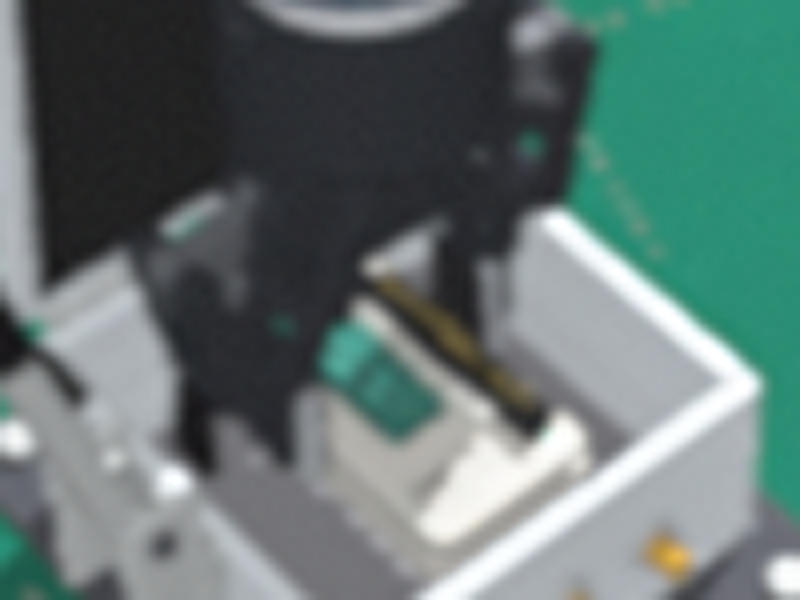

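Emit:
servo_tool:
  moves:
    - [[-1.2,-0.5,-5],0,-1]
    - [[-1.2,-0.5,-12],0,-1]
    - [[-1.2,-0.5,-18],0,-1]
    - [[-1.2,-0.5,-22],0,-1]
    - [[-1.2,-0.5,-22],0,-1]
    - [[-1.2,-0.5,-22],0,-1]

```text
time_s: 8.9
tcp_pos: [0.5163, 0.0709, 0.1998]
ee_rot: [0.001, 0.139, 0.99, -0.0]
force: [5.4, -1.5, -2.6]
finger_gap: 0.0536
finger_force: 64.1
```

Emit:
servo_tool:
  moves:
    - [[1.5,-0.4,0],0,-1]
    - [[1.5,-0.4,-4],0,-1]
    - [[1.5,-0.4,-8],0,-1]
    - [[1.5,-0.4,-12],0,-1]
    - [[1.5,-0.4,-12],0,-1]
    - [[1.5,-0.4,-12],0,-1]

```text
time_s: 9.5
tcp_pos: [0.5167, 0.0709, 0.1878]
ee_rot: [-0.0, 0.138, 0.99, 0.0]
force: [0.7, -0.1, 5.3]
finger_gap: 0.0534
finger_force: 64.9
```

Emit:
servo_tool:
  moves:
    - [[0,0,0],0,0.7]
    - [[0,0,0],0,0.7]
    - [[0,0,0],0,0.7]
    - [[0,0,0],0,0.7]
    - [[0,0,30],0,0.7]
    - [[0,0,70],0,0.7]
    - [[0,0,120],0,0.7]
    - [[-20,0,160],0,0.7]
    - [[-110,0,160],0,0.7]
    - [[-110,0,160],0,0.7]
    - [[-110,0,160],0,0.7]

```text
time_s: 10.6
tcp_pos: [0.4016, 0.0716, 0.3467]
ee_rot: [-0.003, 0.138, 0.99, 0.0]
force: [-0.3, -0.6, 1.4]
finger_gap: 0.0727
finger_force: 0.0
```

Run:
```python
from fit import *
st=telemetry.get_state();print(st["tcp_pos"],st["ee_rot"],st["force"],st["finger_gap"])
P=cap()
b=[.5147,.0711,-.278]
for k,p in P.items():
    print(k,[(np.round(a["bbox"]).tolist(),round(a["score"],2)) for a in look_for(p,"programmer")[:5]],[(at(p,a["uv"],.01).round(4),round(a["score"],2)) for a in landmark_of(p,"programmer")[:4]])
    print(fitprog([p],b,.010))
a=P["scene"]
cv2.imwrite("pics/in.png",cv2.resize(a["image"][200:345,215:345],None,fx=4,fy=4,interpolation=2)[:,:,::-1])
```

```text
[0.40163619 0.07158354 0.34665727] [-2.99314732e-03  1.38105540e-01  9.90412992e-01  7.90707270e-05] [-0.25043992 -0.62663553  1.393577  ] 0.07273527559663362
scene [([265.0, 287.0, 42.0, 38.0], 0.77), ([364.0, 215.0, 15.0, 14.0], 0.72)] [(array([0.5195, 0.0628, 0.01  ]), 0.71), (array([ 0.511 , -0.2923,  0.01  ]), 0.58)]
(array([ 0.52779795,  0.06975081, -0.34575902]), np.float64(0.27701056051990247), 1)
top [([385.0, 248.0, 37.0, 41.0], 0.88), ([209.0, 234.0, 43.0, 53.0], 0.74), ([408.0, 193.0, 21.0, 34.0], 0.57), ([140.0, 200.0, 146.0, 120.0], 0.47)] [(array([ 0.6292, -0.316 ,  0.01  ]), 0.93), (array([0.5088, 0.0801, 0.01  ]), 0.89), (array([ 0.5055, -0.286 ,  0.01  ]), 0.56)]
(array([ 0.51191596,  0.07240362, -0.32581982]), np.float64(0.08658294778585596), 1)
```

View pics/in.png

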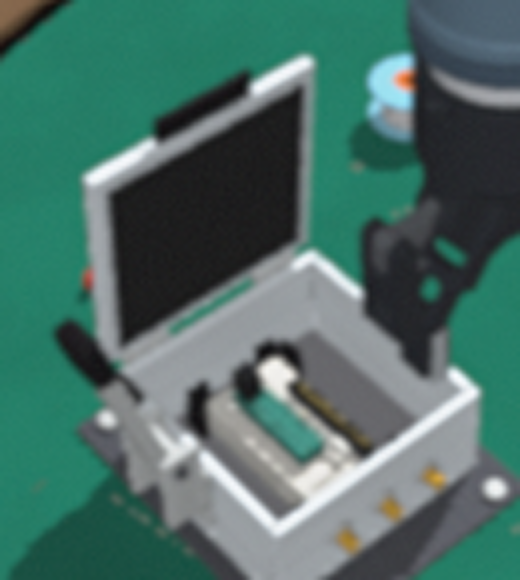

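The programmer sits flat between the posts: body at about (290,440) in the crop, both hinge-side posts clear of it. The lid is still open. Before reaching behind the lid I'll check where the shelf edge is.

Run:
```python
from fit import *
P=cap();s,t=P["scene"],P["top"]
def walls(p,c,r0,up=0):
    im=p["image"].astype(int);g=(im[:,c,1]>im[:,c,0]+25)
    r=r0
    while r>0 and g[r-3:r+1].any(): r-=1
    return r
T=[(c,walls(t,c,190)) for c in(230,330,400)];print(T)
S=[(c,walls(s,c,r)) for c,r in((120,330),(180,270),(240,215),(270,195))];print(S)
for Z in np.arange(0,.35,.05):
    print(round(Z,2),"top x",[at(t,u,Z)[0].round(3) for u in T],"scene x",[at(s,u,Z)[0].round(3) for u in S])
for Z in(.3,.4,.5,.6): print("upper",Z,[at(t,(c,75),Z)[0].round(3) for c in(200,330)],(proj(s,[[at(t,(200,72),Z)[0],y,Z] for y in(.1,-.1)])).round())
```

```text
[(230, 125), (330, 128), (400, 130)]
[(120, 291), (180, 241), (240, 192), (270, 179)]
0.0 top x [np.float64(0.807), np.float64(0.807), np.float64(0.807)] scene x [np.float64(0.89), np.float64(0.893), np.float64(0.894), np.float64(0.858)]
0.05 top x [np.float64(0.789), np.float64(0.789), np.float64(0.789)] scene x [np.float64(0.844), np.float64(0.847), np.float64(0.848), np.float64(0.815)]
0.1 top x [np.float64(0.771), np.float64(0.771), np.float64(0.771)] scene x [np.float64(0.799), np.float64(0.802), np.float64(0.803), np.float64(0.771)]
0.15 top x [np.float64(0.754), np.float64(0.753), np.float64(0.754)] scene x [np.float64(0.753), np.float64(0.756), np.float64(0.757), np.float64(0.727)]
0.2 top x [np.float64(0.736), np.float64(0.736), np.float64(0.736)] scene x [np.float64(0.707), np.float64(0.71), np.float64(0.711), np.float64(0.684)]
0.25 top x [np.float64(0.718), np.float64(0.718), np.float64(0.718)] scene x [np.float64(0.662), np.float64(0.664), np.float64(0.665), np.float64(0.64)]
0.3 top x [np.float64(0.7), np.float64(0.7), np.float64(0.7)] scene x [np.float64(0.616), np.float64(0.619), np.float64(0.619), np.float64(0.596)]
upper 0.3 [np.float64(0.777), np.float64(0.783)] [[165. 173.]
 [230. 130.]]
upper 0.4 [np.float64(0.73), np.float64(0.735)] [[172. 135.]
 [243.  92.]]
upper 0.5 [np.float64(0.683), np.float64(0.687)] [[181.  87.]
 [258.  47.]]
upper 0.6 [np.float64(0.635), np.float64(0.639)] [[193.  26.]
 [276.  -8.]]
```

Emit:
servo_tool:
  moves:
    - [[0,0,50],0,-1]
    - [[0,0,95],0,-1]
    - [[45,-6,95],0,-1]
    - [[90,-13,95],0,-1]
    - [[135,-20,95],0,-1]
    - [[180,-26,95],0,-1]
    - [[224,-32,95],0,-1]
    - [[224,-32,95],0,-1]
    - [[224,-32,50],0,-1]
    - [[224,-32,10],0,-1]
    - [[224,-32,10],0,-1]
    - [[224,-32,10],0,-1]

```text
time_s: 12.3
tcp_pos: [0.6307, 0.0388, 0.3578]
ee_rot: [-0.001, 0.138, 0.99, -0.0]
force: [-0.3, -0.2, 1.5]
finger_gap: -0.0001
finger_force: 0.0
```

Emit:
servo_tool:
  moves:
    - [[-19,5,0],0,-1]
    - [[-37,11,0],0,-1]
    - [[-46,13,-1],0,-1]
    - [[-55,16,-2],0,-1]
    - [[-65,19,-5],0,-1]
    - [[-75,22,-8],0,-1]
    - [[-85,24,-13],0,-1]
    - [[-94,27,-19],0,-1]
    - [[-102,29,-26],0,-1]
    - [[-110,31,-33],0,-1]
    - [[-110,31,-33],0,-1]

```text
time_s: 13.4
tcp_pos: [0.5194, 0.0701, 0.3231]
ee_rot: [-0.002, 0.138, 0.99, -0.0]
force: [-0.4, -0.5, 0.3]
finger_gap: -0.0002
finger_force: 0.0
```

```bash
cat > lidang.py <<'E'
from fit import *
q=[.5147,.0711,-.278]
lid=lambda a:[74e-3-.146*np.cos(a)+.008*np.sin(a),0,.068+.146*np.sin(a)+.008*np.cos(a)]
bar=lambda a:[0,.088-.121*np.cos(a)+.01*np.sin(a),.084+.121*np.sin(a)+.01*np.cos(a)]
st=telemetry.get_state();print(st["time_s"],st["tcp_pos"],st["force"])
P=cap();A=np.arange(-.1,2.1,.01)
for n,f in(("lid_edge",lid),("bar_end",bar)):
    for k,p in P.items():
        for d in landmark_of(p,n)[:2]:
            e=[np.linalg.norm(proj(p,pts(q,[f(a)]))[0]-d["uv"]) for a in A]
            print(n,k,np.round(d["uv"]),round(d["score"],2),"best",A[np.argmin(e)].round(2),min(e).round(1))
E
python3 lidang.py
```

```text
13.4 [0.51935599 0.07012098 0.32308406] [-0.40978855 -0.51128394  0.31027727]
lid_edge scene [298. 272.] 0.57 best 0.71 0.5
lid_edge top [205. 269.] 0.92 best 0.73 4.4
bar_end scene [227. 286.] 0.55 best 1.88 3.3
```

Emit:
servo_tool:
  moves:
    - [[-7,2,-8],0,-1]
    - [[-13,4,-17],0,-1]
    - [[-18,5,-27],0,-1]
    - [[-23,6,-37],0,-1]
    - [[-26,7,-45],0,-1]
    - [[-28,8,-53],0,-1]
    - [[-29,8,-60],0,-1]
    - [[-30,9,-65],0,-1]
    - [[-30,9,-69],0,-1]
    - [[-30,9,-72],0,-1]
    - [[-30,9,-72],0,-1]

```text
time_s: 14.8
tcp_pos: [0.491, 0.0787, 0.2524]
ee_rot: [-0.0, 0.138, 0.99, -0.0]
force: [-0.6, -0.3, -0.6]
finger_gap: -0.0005
finger_force: 0.0
```

Emit:
servo_tool:
  moves:
    - [[0,0,-2],0,-1]
    - [[0,0,-4],0,-1]
    - [[0,0,-5],0,-1]
    - [[0,0,-5],0,-1]

```text
time_s: 15.2
tcp_pos: [0.491, 0.0788, 0.2493]
ee_rot: [0.001, 0.138, 0.99, 0.0]
force: [-5.9, 1.0, 13.9]
finger_gap: 0.0001
finger_force: 7.2
```

Emit:
servo_tool:
  moves:
    - [[0,0,40],0,-1]
    - [[0,0,90],0,-1]
    - [[0,0,140],0,-1]
    - [[0,0,165],0,-1]
    - [[20,43,165],0,-1]
    - [[40,87,165],0,-1]
    - [[60,130,165],0,-1]
    - [[69,151,165],0,-1]
    - [[69,151,165],0,-1]
    - [[69,151,165],0,-1]

```text
time_s: 16.2
tcp_pos: [0.5598, 0.23, 0.4122]
ee_rot: [-0.0, 0.138, 0.99, -0.0]
force: [-0.9, -0.7, 0.2]
finger_gap: 0.0003
finger_force: 0.0
```

```bash
python3 lidang.py
python3 - <<'E'
from h import *
p=eyes.capture("scene")
cv2.imwrite("pics/lid.png",cv2.resize(p["image"][200:345,215:345],None,fx=4,fy=4,interpolation=2)[:,:,::-1])
E
```

```text
16.2 [0.55983687 0.22996404 0.41218077] [-0.88330832 -0.73563547  0.20241759]
lid_edge scene [310. 316.] 0.81 best -0.05 1.3
lid_edge top [210. 291.] 0.75 best 0.23 2.1
bar_end scene [230. 285.] 0.68 best 1.84 1.3
bar_end scene [290. 314.] 0.18 best -0.1 33.1
bar_end top [137. 231.] 0.81 best 1.87 2.8
```

View pics/lid.png

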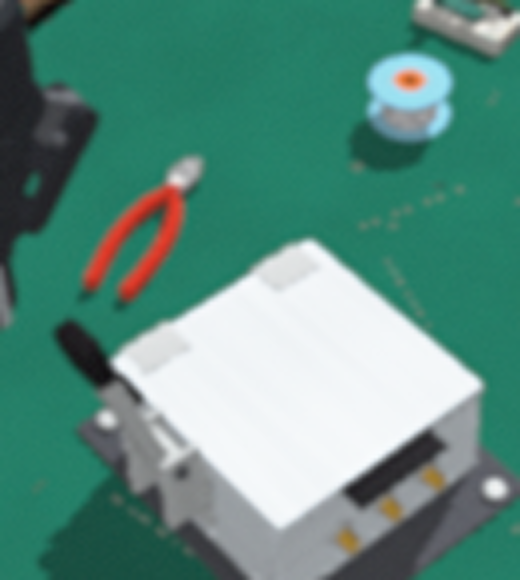

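Emit:
servo_tool:
  moves:
    - [[0,0,-50],0,-1]
    - [[0,0,-58],0,-1]
    - [[-6,-20,-58],0,-1]
    - [[-10,-34,-54],0,-1]
    - [[-13,-47,-51],0,-1]
    - [[-19,-67,-51],0,-1]
    - [[-25,-87,-54],0,-1]
    - [[-28,-97,-58],0,-1]
    - [[-30,-106,-62],0,-1]
    - [[-33,-115,-68],0,-1]
    - [[-35,-123,-73],0,-1]
    - [[-35,-123,-73],0,-1]

```text
time_s: 17.75
tcp_pos: [0.5246, 0.1059, 0.3387]
ee_rot: [-0.001, 0.139, 0.99, -0.0]
force: [-0.8, 1.1, 0.7]
finger_gap: -0.0001
finger_force: 0.0
```

```bash
python3 lidang.py
```

```text
17.75 [0.52456209 0.10590993 0.33866039] [-0.79620039  1.07129337  0.65333512]
lid_edge scene [311. 315.] 0.77 best -0.04 0.5
lid_edge top [212. 292.] 0.63 best 0.1 1.0
lid_edge top [468. 211.] 0.63 best 2.09 230.4
bar_end scene [281. 265.] 0.98 best 0.86 3.0
```

Bar at about 0.86, so it is following. Next I'll continue and press it flat.

Emit:
servo_tool:
  moves:
    - [[-2,-8,-7],0,-1]
    - [[-4,-15,-15],0,-1]
    - [[-6,-21,-24],0,-1]
    - [[-8,-26,-33],0,-1]
    - [[-9,-30,-43],0,-1]
    - [[-10,-34,-52],0,-1]
    - [[-11,-37,-60],0,-1]
    - [[-12,-40,-67],0,-1]
    - [[-13,-43,-72],0,-1]
    - [[-13,-43,-75],0,-1]
    - [[-13,-43,-75],0,-1]

```text
time_s: 19.15
tcp_pos: [0.5118, 0.0639, 0.267]
ee_rot: [0.0, 0.138, 0.99, 0.0]
force: [-7.2, 0.3, 21.7]
finger_gap: -0.0004
finger_force: 10.8
```

Emit:
servo_tool:
  moves:
    - [[0,0,40],0,-1]
    - [[0,0,90],0,-1]
    - [[0,0,130],0,-1]
    - [[-50,0,130],0,-1]
    - [[-100,0,130],0,-1]
    - [[-120,0,130],0,-1]
    - [[-120,0,130],0,-1]

```text
time_s: 19.85
tcp_pos: [0.3892, 0.064, 0.3947]
ee_rot: [-0.0, 0.138, 0.99, -0.0]
force: [0.5, -0.6, -0.0]
finger_gap: -0.0
finger_force: 0.0
```

```bash
python3 lidang.py
python3 - <<'E'
from fit import *
P=cap()
for k,p in P.items():
    for n in("solder_reel","flux_bottle","cube_charger"): print(k,n,[at(p,a["uv"],0).round(3).tolist() for a in landmark_of(p,n)[:1]])
E
```

```text
19.85 [0.38923045 0.06400591 0.39467843] [ 0.54494373 -0.63387903 -0.04666786]
lid_edge top [212. 290.] 0.89 best 0.19 0.3
bar_end scene [299. 280.] 0.62 best -0.01 1.4
bar_end top [241. 265.] 0.83 best -0.09 3.2
scene solder_reel [[0.615, -0.209, 0.0]]
scene flux_bottle []
scene cube_charger [[0.459, -0.4, 0.0]]
top solder_reel [[0.615, -0.215, 0.0]]
top flux_bottle [[0.633, -0.418, 0.0]]
top cube_charger [[0.459, -0.404, 0.0]]
```

```bash
python3 -c "
from plant import ticket
print(ticket.job_done())"
```

```text
the job is handed in; nothing more can be done
None
```

I've handed the job in, and the hand-in returned no verdict: the programmer lies flat between the corner posts, the lid is shut, the clamp bar is flat across it, and my last check found the reel, bottle and charger where they started.

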